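# Clamp a glued keepsake block in the hand-pumped press

## Robot

A 6-joint arm with a two-finger parallel gripper is mounted at the origin on the work surface. World frame = base frame: x ahead of the robot, y to its left, z up, the work surface at z = 0. Lengths are in mm, angles in rad, forces in N, time in s.
With the tool pointing down it reaches from about 350 to 975 mm from the base axis. Payload 7.1 kg.
Tool frame: the origin (TCP) lies midway between the tips of the shut fingers; the grasp point (between the pads) lies 19 mm behind it; z points along the fingers, y is the line along which they close (so a half turn about z gives the same grasp; the last joint's range is limited). The gripper opens to 88 mm and grips with 3 to 60 N. Pads are 20 mm wide; open, the fingers measure 115 mm over their backs; the gripper's body (75 mm by 178 mm) begins 61 mm behind the grasp point.
Start: joints at [1.099, 0.423, 1.63, -0, 1.089, -0.019], TCP at [273.396, 562.014, 222.675] pointing down, gripper open.
Joint ranges: [-3, 3], [-0.9, 2.11], [0.09, 2.58], [-1.31, 4.45], [0.11, 2.69], [-2.54, 2.54]. Speed limits (rad/s): [2.39, 2.39, 3.01, 3.14, 3.14, 3.14].

## Interface

Orientations are given as a rotation vector (axis times angle).
In Python, from workcell import ctrl gives the robot as it stands.
- The arm moves only by the shell command python3 -m pendant 'ROWS'. ROWS is a JSON object of lists of equal length, an entry for each row: "grip": the opening, from -1 (shut) to 1 (fully open); "linear": the shift along the tool's x, y, z in mm, a list of three; "angular": the turn, a rotation vector about the tool's x, y, z in rad, a list of three. In form: {"grip": [grip, ...], "linear": [[tx, ty, tz], ...], "angular": [[ax, ay, az], ...]}. A call has 1 to 12 rows; each row shifts and turns the commanded pose from where the row before left it, along the tool's axes as they then stand; what a row does not reach is not made up. A row lasts 1/12 s, in which the tool goes at most 41.7 mm and 7.16 degrees, less where a joint would pass 70% of its speed; a pose out of reach is approached as far as the arm can. A call with a gripper value outside its range is refused whole. The fingers move at their own pace and stop on an object; the grip force is fixed at half the most. Time passes only in rows, so rows that do not move let the fingers close. It gives the time, the measured TCP pose, the force, the opening and the grip force at its end, in the units of the state.
- ctrl.get_obs(): the state, without advancing time (a new reading comes with each control period).
- ctrl.get_image(name): name is "scene" or "top"; returns the picture (420x560x3 uint8, red, green, blue); there is no depth.
- ctrl.camera_params(name): a dict with "vfov" (degrees; the focal length in pixels is half the picture's height over the tangent of half this angle, whatever the lens; pixels are square), "cx", "cy" (the principal point, pixels), "R" (3x3) and "t" (3): a world point X has camera coordinates R X + t. Camera axes: x right, y down, z forward; pixel columns grow to the right and rows downward; lengths in mm; the calibration is good to about 2 mm. A picture is of the moment at which its call begins. camera_params takes no time and is no camera call.
- ctrl.close_job(): hands the job in; it is judged then, once.
The state is a dict: "t": time; "qpos": joint angles; "qvel": joint speeds; "joint_torque": joint torques, N m; "ee_pos": TCP position; "orientation": TCP orientation; "ft_force": force on the tool from outside, world axes, zero at the start; "moment": the same for the moment, N m; "width": finger opening in mm; "grasp_force": force on a finger pad.
Only numpy, scipy, OpenCV 4.12 (cv2) and the standard library are available. Lean on these libraries where they do the work, as an engineer would, in place of code of your own. Each camera call takes 0.05 s, during which the arm holds its last target. There are 200 camera calls.

## Task

Clear the press: stand the little round tin on the round cork mat. Then stand the larger of the two arched wooden blocks on the press bed, released, midway between the two steel pegs and with its flat faces towards the jaws. Then close the press on it by pumping the sprung hand lever with full strokes, without pushing the ram or its plate by hand, until the gauge needle stays past the thick middle mark, and let the lever come up; leave the other loose things where they are.

Things in the scene. Friction and masses are not known exactly. Their poses are not given: they have to be found in the camera images.
- press: grey hand-pumped hydraulic vice, fixed to the bench at a place and yaw that vary. Origin: on the bench under the middle of the bed; own x away from the robot at yaw 0, y along the ram's travel. Bed: flat, x -65 to 65 mm, top 15 mm above the bench, open at both x ends, between two upright steel jaw plates 90 mm wide (x) that reach 75 mm above the bench
- jaw_face (a point): middle of the face of the sprung jaw plate, which looks to the press's -y, at press y = +50 mm, 46 mm above the bench; pressed, it gives up to 26 mm towards +y at about 0.6 N/mm. Behind it an anvil block (y 90 to 145 mm, x -50 to 50, 77 mm high) carries the pressure gauge, a round dial lying face up, its top 93 mm above the bench
- pump_top (a point): middle of the pump's flat top, 66 mm above the bench; the pump spans press x -65 to 135, y -255 to -140 mm, the lever is over it. Between it and the jaws: the ram's housing, x -38 to 38, y -145 to -80 mm, 70 mm high
- bed_mid (a point): point on the bed's top midway between the two pegs: upright steel pegs 10 mm thick, 25 mm high above the bed, at press x = -55 and +55 mm, y = +36 mm (14 mm in front of the sprung jaw's face). Axes as the press's
- ram_face (a point): middle of the ram plate's pressing face, which looks to the press's +y, 46 mm above the bench; it moves with the ram
- ram: the ram: a steel slide 60 mm wide and 30 mm high with the pressing plate, 90 x 12 x 58 mm (press x, y, z), on its end. Its origin is not in the plate: use point ram_face
- ram_travel (a joint): advance of the ram in m along the press's +y; starts at 0 to 0.015. The gap between the jaws is 105 mm minus this (minus what the sprung jaw gives). It advances only while the lever goes down: 18 mm a full stroke, 5 to 20 mm the first time; short strokes may give nothing. It stays put while the lever comes up. No release. It resists 20 N
- lever_pivot (a point): the lever's hinge axis (parallel to the press's y), 115 mm above the bench, at press x = +100, y = -180 mm
- lever_grip (a point): middle of the top of the lever's black rubber paddle grip, 170 mm from the pivot; paddle 34 mm wide, 18 mm thick, reaching from 110 to 215 mm from the pivot. The lever runs from the pivot to the press's -x, over the pump. At rest it slopes up 0.62 rad (this point 221 mm above the bench); fully down, 0.23 rad below level (about 85 mm)
- lever (a joint): lever angle in rad: 0 up at rest, 0.85 fully down. A spring brings it up again in about 0.5 s; pressing down on the grip takes some 3 to 12 N, much more once the sprung jaw is at the end of its travel. A full stroke is down to 0.75 or more and back to under 0.05; five or so close the press on the work
- gauge (a joint): gauge needle in rad: 0 with no pressure, 1.2 at the thick middle mark (needle pointing to the press's +x), 2.6 at the end; it turns clockwise seen from above, 0.1 rad for each mm that the sprung jaw has given
- work: the larger arched block: dark wood, flat underside, 56 mm wide (own x), 30 mm thick (own y, flat faces), 57 mm high, sides upright to 29 mm and then a half-round top of radius 28 mm; about 120 g, stands upright. Origin: middle of its underside
- small_arch: the smaller arched block, leave alone: 40 x 24 x 41 mm, same wood. Origin: middle of its underside
- flat_block: flat-topped block of the same wood, leave alone: 56 x 30 x 36 mm. Origin: middle of its underside
- tin: round lidded aluminium tin, 41 mm across, 28 mm high, about 70 g, standing on the press bed between the jaws. Origin: middle of its underside
- mat: round cork mat, 100 mm across, 5 mm thick, fixed on the bench. Origin: middle of its underside
- glue: white glue bottle, 44 mm across, 120 mm high; leave alone. Origin: middle of its underside
- pot: amber glass jar, 56 mm across, 65 mm high; leave alone. Origin: middle of its underside
- spool: wooden thread spool, 44 mm across, 36 mm high; leave alone. Origin: middle of its underside
- driver: screwdriver lying on the bench, 150 mm long along its x, handle 22 mm thick at its -x end; leave alone
- cup: white cup, 68 mm across, 85 mm high; leave alone. Origin: middle of its underside

How it is judged (in metres and radians):
On the way, in this order (a step that is already met when the one before it is completed fails the run):
1. the tin stands on the cork mat, let go (horizontal distance between tin and mat below 0.03 m and z of tin in the frame of mat below 0.009 m and angle between tin's own z axis and vertical below 0.1 rad and linear speed of tin below 0.02 m/s and contact force between the fingers and tin below 0.1 N), for 0.2 s.
2. the larger arched block stands on the bed between the jaws, midway between the pegs, let go (x of work in the frame of bed_mid between -0.007 and 0.007 m and z of work in the frame of bed_mid between -0.004 and 0.004 m and angle between work's own z axis and vertical below 0.1 rad and y of work in the frame of bed_mid between -0.08 and 0.01 m and contact force between the fingers and work below 0.1 N), for 0.2 s.
3. the lever has been pumped until the needle is past the middle mark (value of joint gauge above 1.2 rad), for 0.1 s.
At the end, for the whole second after the job is handed in: Tin upright on the mat, centres within 30 mm. Larger arched block upright on the bed, square to the jaws within 0.1 rad, within 7 mm of midway between the pegs along the jaws, at rest and squeezed with the gauge past 1.2 rad; lever up (under 0.05 rad) (horizontal distance between tin and mat below 0.03 m and z of tin in the frame of mat below 0.009 m and angle between each of tin, work's own z axis and vertical below 0.1 rad and linear speed of each of tin, work below 0.02 m/s and x of work in the frame of bed_mid between -0.007 and 0.007 m and z of work in the frame of bed_mid between -0.004 and 0.004 m and angle between the y axis of work and the y axis of press, either way round below 0.1 rad and y of work in the frame of bed_mid between 0 and 0.035 m and value of joint gauge above 1.2 rad and value of joint lever below 0.05 rad); the robot touches nothing.
It fails at once if the robot pushes the ram or its plate harder than 12 N (the press is closed with the lever) (contact force between any of the fingers, the arm and ram above 12 N).
It fails at once if another loose thing is moved more than 30 mm or tipped (distance of any of small_arch, flat_block, glue, pot, spool, cup, driver from where it was at the start of the episode above 0.03 m or angle between any of small_arch, flat_block, glue, pot, spool, cup's own z axis and vertical above 0.5 rad).
It also fails if it takes over 72 s, if anything falls off the work surface, if the arm or the gripper's body presses on something with over 40 N, if the wrist force passes 120 N, or if a joint passes its speed limit or range.

## Working session

There is one attempt and no reset: what is moved stays moved. The work goes in short steps, Python scripts to look and compute and a shell command to move; the robot and the scene stay as the last step left them, time stands still between calls to the robot, and variables do not carry over. Pictures are saved under pics/ and viewed, at most 10 in all, crops included, and the job is handed in when it is done.

```bash
mkdir -p pics; ls; python3 - <<'E'
from workcell import ctrl
import cv2
for n in ("scene","top"):
    im=ctrl.get_image(n); cv2.imwrite(f"pics/{n}0.png",im[:,:,::-1])
    print(n,ctrl.camera_params(n))
print(ctrl.get_obs())
E
```

```text
pics
scene {'vfov': 51.1116755641026, 'cx': 276.06847693068903, 'cy': 214.0830388868033, 'R': array([[ 0.86253187,  0.50568219,  0.0180083 ],
       [ 0.2785355 , -0.44477851, -0.85122855],
       [-0.42244142,  0.7392277 , -0.52448608]]), 't': array([-485.34404181,  -12.7561373 , 1630.13782027])}
top {'vfov': 48.666740159480646, 'cx': 277.43179390320955, 'cy': 212.53609633915084, 'R': array([[ 0.02431843, -0.99930193,  0.02835952],
       [-0.99145286, -0.02774525, -0.1274811 ],
       [ 0.12817895, -0.02501698, -0.99143548]]), 't': array([ -27.04034426,  560.94353753, 1219.42543608])}
{'t': 0.1, 'qpos': array([ 1.09897081e+00,  4.23763670e-01,  1.63059559e+00,  9.75862580e-06,
        1.08859045e+00, -1.90071280e-02]), 'qvel': array([ 0.00159814, -0.00147248, -0.00414725, -0.00069849, -0.00106847,
       -0.00027412]), 'joint_torque': array([-6.35998076e-04, -5.45613384e+01, -2.74324661e+01,  6.44940860e-02,
        1.88200513e-02, -1.98418604e-05]), 'ee_pos': array([273.19303268, 561.58261058, 221.98696411]), 'orientation': array([-7.05155020e-01, -3.06108353e+00,  2.06425716e-03]), 'ft_force': array([-0.71562463,  0.83683185,  0.33263864]), 'moment': array([-0.01457066, -0.00674203,  0.00639634]), 'grasp_force': 0.0, 'width': 87.48667770093529}
```

View pics/scene0.png

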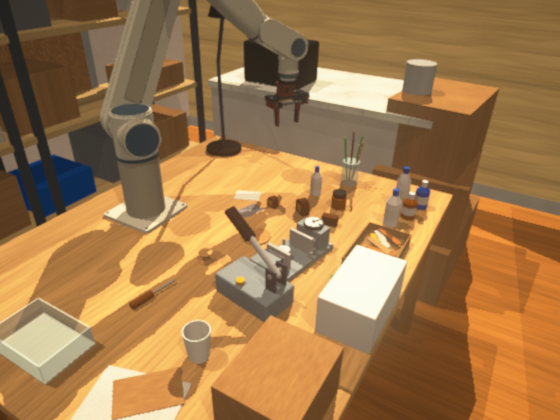

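View pics/top0.png

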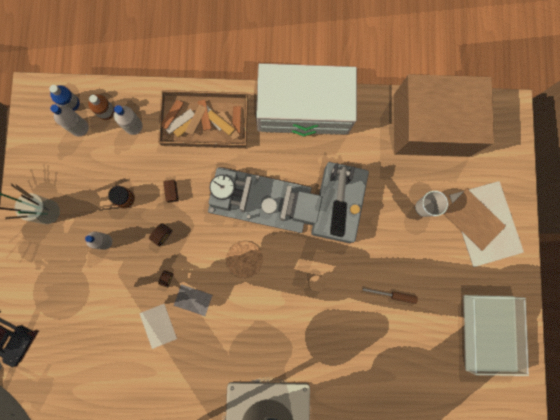

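```bash
cat > h.py <<'E'
import numpy as np, cv2
from workcell import ctrl
from scipy.optimize import least_squares
P={n:ctrl.camera_params(n) for n in("scene","top")}
def proj(n,X):
    p=P[n]; f=210/np.tan(np.radians(p["vfov"]/2)); c=p["R"]@np.asarray(X,float)+p["t"]
    return np.array([f*c[0]/c[2]+p["cx"],f*c[1]/c[2]+p["cy"]])
def ray(n,uv):
    p=P[n]; f=210/np.tan(np.radians(p["vfov"]/2))
    d=p["R"].T@np.array([(uv[0]-p["cx"])/f,(uv[1]-p["cy"])/f,1]); return -p["R"].T@p["t"],d
def onz(n,uv,z): o,d=ray(n,uv); return o+d*(z-o[2])/d[2]
def tri(a,b):  # scene px, top px
    return least_squares(lambda X:np.r_[proj("scene",X)-a,proj("top",X)-b],onz("top",b,30)).x
def rot(o): return cv2.Rodrigues(np.asarray(o["orientation"],float))[0]
E
python3 - <<'E'
from h import *
s=cv2.imread("pics/scene0.png");t=cv2.imread("pics/top0.png")
cv2.imwrite("pics/tc.png",cv2.resize(t[150:305,85:385],None,fx=2.66,fy=2.66,interpolation=cv2.INTER_CUBIC))
cv2.imwrite("pics/sc.png",cv2.resize(s[165:325,195:375],None,fx=3.7,fy=3.7,interpolation=cv2.INTER_CUBIC))
o=ctrl.get_obs(); print(proj("scene",o["ee_pos"]),proj("top",o["ee_pos"]),rot(o).round(3))
print(proj("scene",[0,0,0]),proj("top",[0,0,0]))
E
```

```text
[285.33744246 123.16906726] [ 15.59680045 324.59246914] [[-0.899  0.438 -0.001]
 [ 0.438  0.899 -0.001]
 [ 0.    -0.001 -1.   ]]
[145.31290461 210.64643333] [267.13438898 426.152561  ]
```

View pics/tc.png

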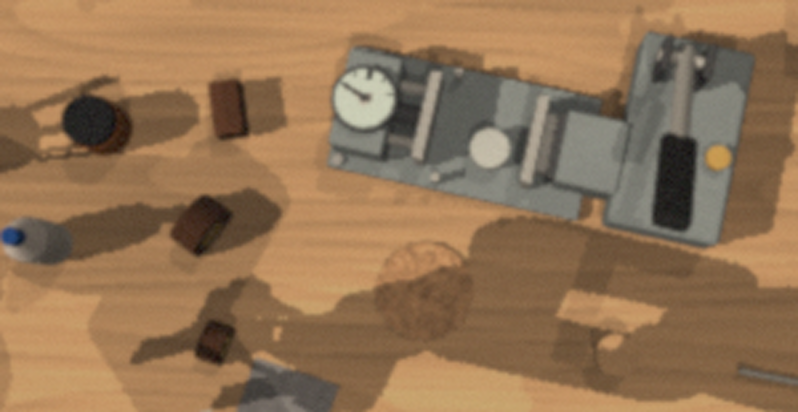

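View pics/sc.png

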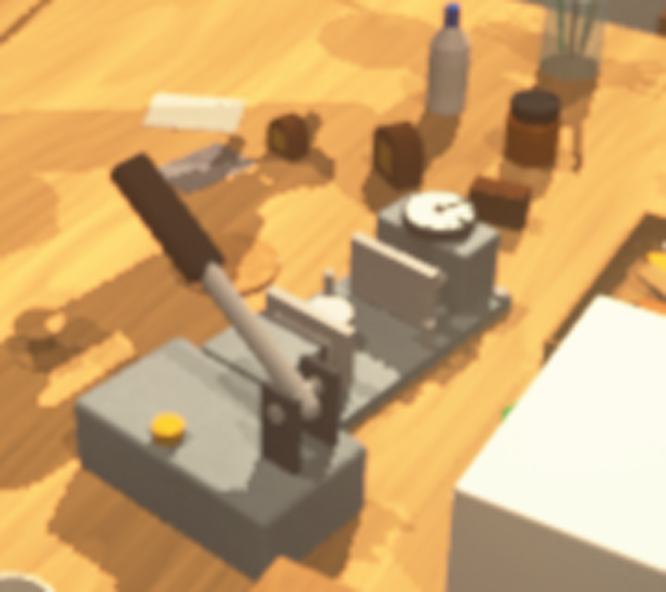

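```bash
cat >> h.py <<'E'
T=lambda u,v:np.array([84.7+u/2.66,149.7+v/2.66])
S=lambda u,v:np.array([194.6+u/3.7,164.6+v/3.7])
def p2w(q,L): c,s=np.cos(q[2]),np.sin(q[2]); return np.array([q[0]+c*L[0]-s*L[1],q[1]+s*L[0]+c*L[1],L[2]])
E
python3 - <<'E'
from h import *
C=[((-65,-255,66),S(78,405),T(716,245)),((-65,-140,66),S(180,340),T(605,222)),((135,-140,66),S(365,450),T(647,33)),((135,-255,66),S(262,522),T(753,55)),
((-55,36,40),S(328,274),T(436,176)),((55,36,40),None,T(459,72))]
def res(q):
    r=[]
    for L,a,b in C:
        X=p2w(q,L)
        if a is not None:r.append(proj("scene",X)-a)
        r.append(proj("top",X)-b)
    return np.concatenate(r)
s=least_squares(res,[600,0,0],loss="soft_l1"); q=s.x; print("press",q.round(4)); print(res(q).round(1))
for n,L in dict(bed=(0,36,15),grip=(-38.4,-180,221),ram=(0,-55,46),jaw=(0,50,46)).items(): print(n,p2w(q,L).round(1),proj("scene",p2w(q,L)).round(0),proj("top",p2w(q,L)).round(0))
print("gauge z",tri(S(439,210),T(365,98)))
print("tin top",tri(S(330,309),T(490,148)),onz("top",T(490,148),43))
print("mat",onz("top",T(423,290),5), proj("scene",onz("top",T(423,290),5)))
def ends(name,b1,b2,z): A,B=onz("top",b1,z),onz("top",b2,z); print(name,(A+B)/2,np.degrees(np.arctan2(*(B-A)[1::-1])),np.linalg.norm(A-B))
# arch ridge: line along thickness; top z57
print("work ridge tri",tri(S(400,125),T(204,220)),onz("top",T(204,220),57))
print("small ridge tri",tri(S(288,118),T(217,338)),onz("top",T(217,338),41))
print(proj("top",[0,0,0]))
E
```

```text
press [ 5.972272e+02  2.033230e+01 -1.955000e-01]
[-2.6 -2.   1.   0.7 -0.9 -2.5  0.1 -0.3  1.  -2.  -0.2 -1.7  0.1  0.4
  1.7 -0.5  0.1 -0.9 -0.5 -0.2  0.  -0.2]
bed [604.2  55.6  15. ] [296. 251.] [253. 197.]
grip [ 524.6 -148.8  221. ] [237. 218.] [338. 220.]
ram [586.5 -33.6  46. ] [278. 256.] [286. 203.]
jaw [606.9  69.4  46. ] [299. 241.] [248. 194.]
gauge z [619.46680436 135.38238308  89.03899364]
tin top [580.55720694  11.9893399   43.68411381] [579.48818714  11.2310702   43.        ]
mat [435.77038098  75.82709538   5.        ] [255.26099118 234.77197505]
work ridge tri [498.87868663 291.40331359  62.57325895] [497.66198804 291.59185039  57.        ]
small ridge tri [382.99106188 275.61234138  43.7783903 ] [382.46032054 275.84896645  41.        ]
[267.13438898 426.152561  ]
```

```bash
python3 - <<'E'
import cv2,numpy as np
s=cv2.imread("pics/scene0.png");t=cv2.imread("pics/top0.png")
a=cv2.resize(t[210:260,130:190],None,fx=6.5,fy=6.5,interpolation=cv2.INTER_CUBIC)
b=cv2.resize(s[190:222,285:325],None,fx=9.75,fy=9.75,interpolation=cv2.INTER_CUBIC)
h=max(a.shape[0],b.shape[0]); 
pad=lambda i:cv2.copyMakeBorder(i,0,h-i.shape[0],0,10,cv2.BORDER_CONSTANT)
c=np.hstack([pad(a),pad(b)]);print(c.shape);cv2.imwrite("pics/work.png",cv2.convertScaleAbs(c,alpha=1.8))
E
```

```text
(325, 800, 3)
```

View pics/work.png

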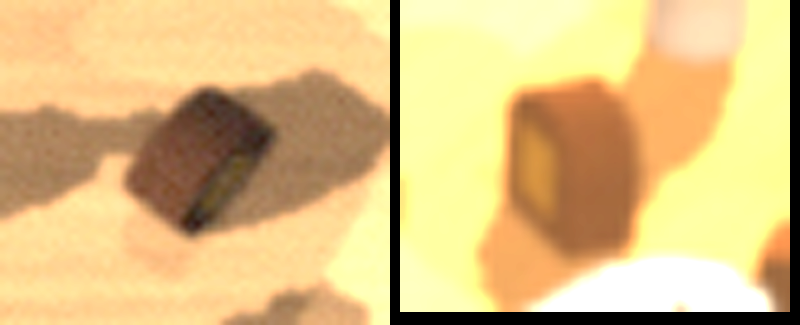

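```bash
cat > fit.py <<'E'
from h import *
from scipy.optimize import minimize
K=4
def hullmask(im,box,thr):
    x0,y0,x1,y1=box; g=cv2.resize(im[y0:y1,x0:x1].max(2),None,fx=K,fy=K,interpolation=cv2.INTER_CUBIC)
    m=(g<thr).astype(np.uint8); n,l,st,c=cv2.connectedComponentsWithStats(m)
    cen=np.array(m.shape[::-1])/2; i=1+np.argmin([np.linalg.norm(c[k]-cen)+(1e4 if st[k,4]<200 else 0) for k in range(1,n)])
    h=cv2.convexHull(np.argwhere(l==i)[:,::-1].astype(np.int32)); o=np.zeros_like(m); cv2.fillConvexPoly(o,h,1)
    return o,st[i]
def arch(W,D,H):
    a=np.linspace(0,np.pi,15);r=W/2
    pr=[(-r,0),(r,0)]+[(r*np.cos(t),H-r+r*np.sin(t)) for t in a]
    return np.array([(x,y,z) for x,z in pr for y in(-D/2,D/2)])
def render(n,pts,q,box,sh):
    uv=np.array([proj(n,p2w(q,p)+[0,0,q[3] if len(q)>3 else 0]) for p in pts]);uv=((uv+.5)-box[:2])*K-.5
    o=np.zeros(sh,np.uint8);cv2.fillConvexPoly(o,cv2.convexHull((uv*16).round().astype(np.int32)),1,shift=4);return o
E
python3 - <<'E'
from fit import *
ims={"top":cv2.imread("pics/top0.png"),"scene":cv2.imread("pics/scene0.png")}
B={"top":(140,215,180,255),"scene":(288,190,318,222)}
for n,p in(("top",(155,235)),("top",(180,235)),("scene",(305,207)),("scene",(320,200)),("scene",(292,215))): print(n,p,ims[n][p[1],p[0]])
M={}
for n,t in(("top",75),("scene",115)):
    M[n],st=hullmask(ims[n],B[n],t); print(n,st/K,M[n].shape)
pts=arch(56,30,57)
def cost(q):
    c=0
    for n in M:
        r=render(n,pts,q,B[n],M[n].shape);c+=1-(r&M[n]).sum()/(r|M[n]).sum()
    return c
best=min((minimize(cost,[x,291,np.radians(a)],method="Nelder-Mead",options=dict(initial_simplex=[[490,291,a],[505,291,a],[490,300,a],[490,291,a+.3]],xatol=.01)) for x in(495,) for a in np.arange(0,3.1,.35)),key=lambda r:r.fun)
print(best.x,best.fun)
E
```

```text
top (155, 235) [37 48 74]
top (180, 235) [45 67 89]
scene (305, 207) [35 60 96]
scene (320, 200) [ 92 168 234]
scene (292, 215) [ 78 141 206]
top [  11.      9.     21.75   22.   1137.75] (160, 160)
scene [  8.25   9.75  13.25  16.75 688.5 ] (128, 120)
[496.62655619 299.15952071   2.50288963] 0.2701680857145208
```

```bash
cat > to.py <<'E'
# usage: to.py x y z yawdeg(of tool y): prints tool-frame shift and turn needed
from h import *; import sys
x,y,z,a=map(float,sys.argv[1:5]); o=ctrl.get_obs(); R=rot(o)
w=np.radians(a); Y=np.array([np.cos(w),np.sin(w),0])
if Y@R[:,1]<0: Y=-Y
G=np.stack([np.cross(Y,[0,0,-1]),Y,[0,0,-1]],1)
print("t",round(o["t"],2),"pos",o["ee_pos"].round(1),"q",o["qpos"].round(2),"w",round(o["width"],1),"F",o["ft_force"].round(1))
print("turn first (tool rv)",cv2.Rodrigues(R.T@G)[0].ravel().round(4))
d=np.array([x,y,z])-o["ee_pos"]; print("shift now",(R.T@d).round(1)," after turn",(G.T@d).round(1))
E
python3 -m pendant '{"grip":[1,1,1,1,1,1,1,1,1,1,1],"linear":[[0,0,0],[0,0,0],[0,0,0],[0,0,0],[0,0,0],[0,0,0],[0,0,0],[0,0,0],[0,0,0],[0,0,0],[0,0,0]],"angular":[[0,0,0.1193],[0,0,0.1193],[0,0,0.1193],[0,0,0.1193],[0,0,0.1193],[0,0,0.1193],[0,0,0.1193],[0,0,0.1193],[0,0,0.1193],[0,0,0.1193],[0,0,0.1193]]}'
python3 to.py 580 11.6 180 -11.2
python3 - <<'E'
from fit import *
q=[597.2,20.3,-.1955]
for X in((580,11.6),): 
    c,s=np.cos(q[2]),np.sin(q[2]);d=np.array(X)-q[:2];print("tin in press",c*d[0]+s*d[1],-s*d[0]+c*d[1])
for f in((496.6,299.2,2.503),(497.7,291.6,2.503)):
  for n in("top","scene"):
    u=np.array([proj(n,p2w(f,p)) for p in arch(56,30,57)]);print(f[:2],n,u.min(0).round(1),u.max(0).round(1))
E
```

```text
t: 1.02
ee_pos: [273.3, 561.7, 222.2]
orientation: [2.432, 1.988, -0.001]
ft_force: [0.5, -1.0, 0.5]
width: 87.9
grasp_force: 0.0
t 1.02 pos [273.3 561.7 222.2] q [1.1  0.42 1.63 0.   1.09 1.3 ] w 87.9 F [ 0.5 -1.   0.5]
turn first (tool rv) [-0.0003  0.0009 -0.0048]
shift now [-478.1  410.1   42.5]  after turn [-480.1  407.8   42.2]
tin in press -15.18231521423239 -11.875491768162247
(496.6, 299.2) top [149.3 222. ] [173.9 245.9]
(496.6, 299.2) scene [294.5 197.2] [308.7 216.5]
(497.7, 291.6) top [152.2 221.7] [176.7 245.6]
(497.7, 291.6) scene [293.8 198.2] [308.  217.6]
```

```bash

python3 -m pendant '{"grip":[1,1,1,1,1,1,1,1],"linear":[[-30,25.5,0],[-30,25.5,0],[-30,25.5,0],[-30,25.5,0],[-30,25.5,0],[-30,25.5,0],[-30,25.5,0],[-30,25.5,0]],"angular":[[0,0,0],[0,0,0],[0,0,0],[0,0,0],[0,0,0],[0,0,0],[0,0,0],[0,0,0]]}' >/dev/null
python3 -m pendant '{"grip":[1,1,1,1,1,1,1,1,1],"linear":[[-30,25.5,0],[-30,25.5,0],[-30,25.5,0],[-30,25.5,10],[-30,25.5,15],[-30,25.5,15],[-30,25.5,0],[-30,25.5,0],[0,0,0]],"angular":[[0,0,-0.005],[0,0,0],[0,0,0],[0,0,0],[0,0,0],[0,0,0],[0,0,0],[0,0,0],[0,0,0]]}'
python3 to.py 580 11.6 20 -11.2
python3 - <<'E'
from h import *
ims=[ctrl.get_image(n)[:,:,::-1] for n in("scene","top")]
a=cv2.resize(ims[0][165:305,205:345],None,fx=2.85,fy=2.85,interpolation=cv2.INTER_CUBIC)
b=cv2.resize(ims[1][130:270,200:340],None,fx=2.85,fy=2.85,interpolation=cv2.INTER_CUBIC)
cv2.imwrite("pics/above.png",np.hstack([a,b]))
p=ctrl.get_obs()["ee_pos"]
for n in P: print(n,proj(n,p))
E
```

```text
t: 2.43
ee_pos: [584.7, 8.5, 182.6]
orientation: [2.424, 1.995, 0.001]
ft_force: [-0.3, -0.2, -0.4]
width: 87.7
grasp_force: 0.0
t 2.43 pos [584.7   8.5 182.6] q [-0.01  0.41  1.75 -0.    0.97  0.19] w 87.7 F [-0.3 -0.2 -0.4]
turn first (tool rv) [0.002  0.0011 0.0018]
shift now [  2.3  -5.5 162.6]  after turn [  2.2  -5.2 162.6]
scene [284.90183167 210.1995819 ]
top [269.03868549 196.02760602]
```

View pics/above.png

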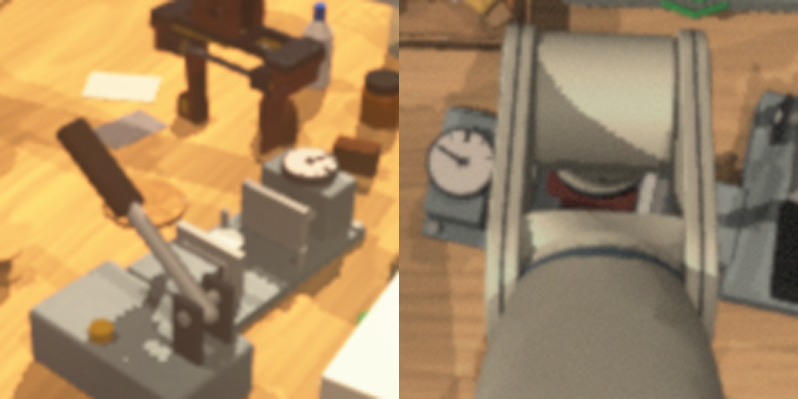

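```bash

python3 -m pendant '{"grip":[1,1,1,1,1,1,1],"linear":[[2.2,-5.2,30],[0,0,35],[0,0,35],[0,0,25],[0,0,20],[0,0,10],[0,0,5]],"angular":[[0,0,0],[0,0,0],[0,0,0],[0,0,0],[0,0,0],[0,0,0],[0,0,0]]}'
python3 -m pendant '{"grip":[-1,-1,-1,-1,-1,-1,-1],"linear":[[0,0,0],[0,0,0],[0,0,0],[0,0,0],[0,0,0],[0,0,0],[0,0,0]],"angular":[[0,0,0],[0,0,0],[0,0,0],[0,0,0],[0,0,0],[0,0,0],[0,0,0]]}'
python3 to.py 435.8 75.8 60 -11.2
```

```text
t: 3.12
ee_pos: [575.5, 18.0, 21.6]
orientation: [-2.418, -2.002, 0.004]
ft_force: [-0.3, -0.1, -0.2]
width: 87.3
grasp_force: 0.0
t: 3.7
ee_pos: [577.4, 16.8, 23.5]
orientation: [2.421, 2.001, 0.001]
ft_force: [0.2, 0.8, 0.8]
width: 44.6
grasp_force: 0.0
t 3.7 pos [577.4  16.8  23.5] q [0.01 0.65 1.83 0.   0.67 0.2 ] w 44.6 F [0.2 0.8 0.8]
turn first (tool rv) [ 0.0007 -0.0002  0.006 ]
shift now [  31.3 -150.1  -36.6]  after turn [  30.4 -150.4  -36.5]
```

```bash

python3 -m pendant '{"grip":[-1,-1,-1,-1,-1],"linear":[[0,0,0],[0,0,0],[0,0,0],[0,0,0],[0,0,0]],"angular":[[0,0,0],[0,0,0],[0,0,0],[0,0,0],[0,0,0]]}'
python3 to.py 435.8 75.8 60 -11.2
```

```text
t: 4.12
ee_pos: [577.5, 16.8, 23.4]
orientation: [2.421, 2.001, 0.001]
ft_force: [-0.7, -0.9, 5.9]
width: 39.9
grasp_force: 30.0
t 4.12 pos [577.5  16.8  23.4] q [ 0.01  0.65  1.83 -0.    0.67  0.2 ] w 39.9 F [-0.7 -0.9  5.9]
turn first (tool rv) [ 0.0008 -0.0001  0.0062]
shift now [  31.3 -150.3  -36.7]  after turn [  30.4 -150.5  -36.6]
```

```bash

python3 -m pendant '{"grip":[-1,-1,-1,-1,-1,-1,-1,-1,-1,-1],"linear":[[0,0,-10],[0,0,-25],[0,0,-30],[0,-30,-5],[5,-38,0],[10,-38,0],[10,-30,0],[6,-10,0],[0,0,0],[0,0,0]],"angular":[[0,0,0],[0,0,0],[0,0,0],[0,0,0],[0,0,0],[0,0,0],[0,0,0],[0,0,0],[0,0,0],[0,0,0]]}'
python3 to.py 436.8 80.8 14.5 -11.2
```

```text
t: 4.95
ee_pos: [440.5, 75.1, 93.5]
orientation: [2.419, 2.003, 0.002]
ft_force: [2.1, 0.2, -0.4]
width: 39.5
grasp_force: 30.0
t 4.95 pos [440.5  75.1  93.5] q [ 0.14  0.38  2.1  -0.    0.66  0.33] w 39.5 F [ 2.1  0.2 -0.4]
turn first (tool rv) [ 0.0015 -0.0004  0.0075]
shift now [ 4.9 -4.9 79. ]  after turn [ 4.9 -4.8 79. ]
```

```bash

python3 -m pendant '{"grip":[-1,-1,-1,-1,-1,-1,-1],"linear":[[4,-4,20],[0,0,25],[0,0,20],[0,0,8],[0,0,4],[0,0,2],[0,0,0]],"angular":[[0,0,0],[0,0,0],[0,0,0],[0,0,0],[0,0,0],[0,0,0],[0,0,0]]}'
python3 to.py 436.8 80.8 14.5 -11.2
```

```text
t: 5.53
ee_pos: [437.2, 79.3, 14.2]
orientation: [2.422, 2.001, 0.001]
ft_force: [-0.1, -0.5, -0.5]
width: 39.8
grasp_force: 30.0
t 5.53 pos [437.2  79.3  14.2] q [ 0.15  0.55  2.12 -0.    0.47  0.34] w 39.8 F [-0.1 -0.5 -0.5]
turn first (tool rv) [ 0.0006 -0.0002  0.0057]
shift now [ 1.4 -0.7 -0.3]  after turn [ 1.4 -0.7 -0.3]
```

```bash

python3 -m pendant '{"grip":[-1,1,1,1,1,1,1,1,1,1],"linear":[[0,0,1],[0,0,0],[0,0,0],[0,0,0],[0,0,0],[0,0,0],[0,0,0],[0,0,-10],[0,0,-30],[0,0,-40]],"angular":[[0,0,0],[0,0,0],[0,0,0],[0,0,0],[0,0,0],[0,0,0],[0,0,0],[0,0,0],[0,0,0],[0,0,0]]}'
python3 to.py 495.5 298 150 143.4
```

```text
t: 6.37
ee_pos: [434.2, 79.1, 92.4]
orientation: [-2.419, -2.0, 0.008]
ft_force: [0.5, 0.0, -0.6]
width: 87.6
grasp_force: 0.0
t 6.37 pos [434.2  79.1  92.4] q [ 0.15  0.38  2.11 -0.    0.66  0.34] w 87.6 F [ 0.5  0.  -0.6]
turn first (tool rv) [-0.0051  0.0033  0.4495]
shift now [226.4  18.7 -58.1]  after turn [212.3 -81.3 -57.6]
```

```bash

python3 -m pendant '{"grip":[1,1,1,1,1,1,1,1,1,1,1,1],"linear":[[0,0,-30],[35,0,-28],[38,5,0],[38,5,0],[38,5,0],[38,4,0],[30,0,0],[9,0,0],[0,0,0],[0,0,0],[0,0,0],[0,0,0]],"angular":[[0,0,0],[0,0,0],[0,0,0],[0,0,0],[0,0,0.1],[0,0,0.1],[0,0,0.1],[0,0,0.1],[0,0,0.0495],[0,0,0],[0,0,0],[0,0,0]]}'
python3 to.py 495.5 298 60 143.4
python3 - <<'E'
from h import *
ims=[ctrl.get_image(n)[:,:,::-1] for n in("scene","top")]
a=cv2.resize(ims[0][150:250,230:330],None,fx=4,fy=4,interpolation=cv2.INTER_CUBIC)
b=cv2.resize(ims[1][180:280,130:270],None,fx=2.85,fy=4,interpolation=cv2.INTER_CUBIC)
cv2.imwrite("pics/w2.png",np.hstack([a,b]))
p=ctrl.get_obs()["ee_pos"]
for n in P: print(n,proj(n,p))
E
```

```text
t: 7.37
ee_pos: [508.6, 291.0, 149.3]
orientation: [2.806, 1.413, -0.0]
ft_force: [-0.6, -0.9, 0.4]
width: 87.8
grasp_force: 0.0
t 7.37 pos [508.6 291.  149.3] q [ 0.5   0.46  1.77 -0.    0.91  1.14] w 87.8 F [-0.6 -0.9  0.4]
turn first (tool rv) [-0.0001  0.0003  0.0013]
shift now [ -2.2 -14.7  89.3]  after turn [ -2.2 -14.7  89.3]
scene [305.32135896 177.9909336 ]
top [153.57893755 224.60287585]
```

View pics/w2.png

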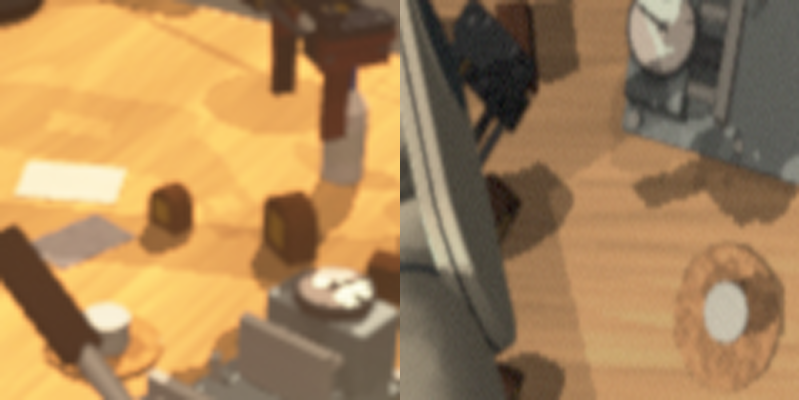

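```bash

python3 -m pendant '{"grip":[1,1,1,1,1,1,1,1,1],"linear":[[-2.2,-14.7,20],[0,0,30],[0,0,30],[0,0,25],[0,0,20],[0,0,12],[0,0,6],[0,0,2],[0,0,0]],"angular":[[0,0,0],[0,0,0],[0,0,0],[0,0,0],[0,0,0],[0,0,0],[0,0,0],[0,0,0],[0,0,0]]}'
python3 -m pendant '{"grip":[-1,-1,-1,-1,-1,-1,-1,-1,-1],"linear":[[0,0,0],[0,0,0],[0,0,0],[0,0,0],[0,0,0],[0,0,0],[0,0,0],[0,0,0],[0,0,0]],"angular":[[0,0,0],[0,0,0],[0,0,0],[0,0,0],[0,0,0],[0,0,0],[0,0,0],[0,0,0],[0,0,0]]}'
python3 to.py 598.4 26 100 -11.2
```

```text
t: 8.22
ee_pos: [496.2, 298.6, 4.4]
orientation: [-2.807, -1.412, -0.001]
ft_force: [-1.2, -0.0, 0.7]
width: 87.9
grasp_force: 0.0
t: 8.97
ee_pos: [496.0, 298.8, 4.5]
orientation: [-2.806, -1.411, -0.001]
ft_force: [-2.5, 0.2, 6.1]
width: 55.5
grasp_force: 30.0
t 8.97 pos [496.  298.8   4.5] q [0.52 0.68 1.83 0.   0.63 1.16] w 55.5 F [-2.5  0.2  6.1]
turn first (tool rv) [ 1.000e-04 -4.000e-04 -4.434e-01]
shift now [-157.8  244.9  -95.5]  after turn [-247.7  153.5  -95.5]
```

```bash

python3 -m pendant '{"grip":[-1,-1,-1,-1,-1,-1,-1,-1,-1,-1,-1,-1],"linear":[[0,0,-15],[0,0,-30],[0,0,-35],[0,0,-35],[0,0,-30],[-19.7,30.6,0],[-19.7,30.6,0],[-19.7,30.6,0],[-19.7,30.6,0],[-19.7,30.6,0],[-19.7,30.6,0],[-19.7,30.6,0]],"angular":[[0,0,0],[0,0,0],[0,0,0],[0,0,0],[0,0,0],[0,0,0],[0,0,0],[0,0,0],[0,0,0],[0,0,0],[0,0,0],[0,0,0]]}' >/dev/null
python3 -m pendant '{"grip":[-1,-1,-1,-1,-1,-1,-1,-1],"linear":[[-19.7,30.6,0],[0,0,0],[0,0,0],[0,0,0],[0,0,0],[0,0,0],[0,0,0],[0,0,0]],"angular":[[0,0,-0.08],[0,0,-0.1],[0,0,-0.1],[0,0,-0.1],[0,0,-0.0634],[0,0,0],[0,0,0],[0,0,0]]}'
python3 - <<'E'
from h import *
A,B=onz("top",T(436,176),40),onz("top",T(459,72),40);m=(A+B)/2;d=B-A
print("peg mid",m,np.linalg.norm(d),np.degrees(np.arctan2(d[1],d[0])))
# a pixel-consistent press frame from wide base: pump corners
W=[onz("top",T(*u),66) for u in((716,245),(605,222),(647,33),(753,55))]
for i,j in((0,3),(1,2)): e=W[j]-W[i];print(np.linalg.norm(e),np.degrees(np.arctan2(e[1],e[0])))
for i,j in((0,1),(3,2)): e=W[j]-W[i];print(np.linalg.norm(e),np.degrees(np.arctan2(-e[0],e[1])))
E
python3 to.py 598.4 26 60 -11.2
```

```text
t: 10.63
ee_pos: [598.2, 26.1, 148.8]
orientation: [-2.429, -1.992, 0.001]
ft_force: [-0.8, 0.7, -1.0]
width: 55.7
grasp_force: 30.0
peg mid [603.63980479  54.99468736  40.        ] 109.54893184608802 -10.53110749005912
196.40506183465075 -10.833886697353954
196.4585655532988 -11.648887923740068
112.12437373341241 -10.204252886401285
109.32975120479826 -10.20578262687458
t 10.63 pos [598.2  26.1 148.8] q [ 0.02  0.48  1.74 -0.    0.92  0.22] w 55.7 F [-0.8  0.7 -1. ]
turn first (tool rv) [-0.0003  0.0002 -0.0017]
shift now [-0.   0.2 88.8]  after turn [-0.   0.2 88.8]
```

```bash

python3 -m pendant '{"grip":[-1,-1,-1,-1,-1,-1,-1,-1,-1,-1],"linear":[[0,0,20],[0,0,30],[0,0,30],[0,0,25],[0,0,14],[0,0,6],[0,0,2],[0,0,1],[0,0,0],[0,0,0]],"angular":[[0,0,0.005],[0,0,0],[0,0,0],[0,0,0],[0,0,0],[0,0,0],[0,0,0],[0,0,0],[0,0,0],[0,0,0]]}'
```

```text
t: 11.47
ee_pos: [599.5, 26.1, 22.4]
orientation: [2.432, 1.987, 0.003]
ft_force: [0.6, -0.4, -0.7]
width: 55.8
grasp_force: 30.0
```

```bash

python3 -m pendant '{"grip":[-1,-1,-1],"linear":[[0,0,1],[0,0,1],[0,0,0]],"angular":[[0,0,0],[0,0,0],[0,0,0]]}'
python3 -m pendant '{"grip":[0.7,0.7,0.7,0.7,0.7,0.7,0.7,0.7,0.7],"linear":[[0,0,0],[0,0,0],[0,0,0],[0,0,0],[0,0,0],[0,0,0],[0,0,-10],[0,0,-30],[0,0,-35]],"angular":[[0,0,0],[0,0,0],[0,0,0],[0,0,0],[0,0,0],[0,0,0],[0,0,0],[0,0,0],[0,0,0]]}'
python3 to.py 524.6 -148.8 250 -101.2
```

```text
t: 11.72
ee_pos: [598.8, 26.0, 19.6]
orientation: [2.432, 1.988, 0.001]
ft_force: [0.1, 0.0, -0.0]
width: 55.8
grasp_force: 30.0
t: 12.47
ee_pos: [596.6, 26.0, 93.4]
orientation: [-2.43, -1.986, 0.006]
ft_force: [0.0, -0.3, 1.1]
width: 74.7
grasp_force: 0.0
t 12.47 pos [596.6  26.   93.4] q [ 0.02  0.56  1.77 -0.    0.82  0.22] w 74.7 F [ 0.  -0.3  1.1]
turn first (tool rv) [-0.0028  0.0045  1.5659]
shift now [-185.8  -36.5 -156.2]  after turn [ -36.7  185.4 -156.6]
```

```bash

python3 -m pendant '{"grip":[0.7,0.7,-1,-1,-1,-1,-1,-1,-1,-1,-1,-1],"linear":[[0,0,-35],[0,0,-40],[0,0,-40],[0,0,-40],[-37,-8,-10],[-37,-8,0],[-37,-7,0],[-37,-7,0],[-37,-6,0],[0,0,0],[0,0,0],[0,0,0]],"angular":[[0,0,0],[0,0,0],[0,0,0],[0,0,0],[0,0,0],[0,0,0],[0,0,0],[0,0,0],[0,0,0],[0,0,0],[0,0,0],[0,0,0]]}'
python3 - <<'E'
from h import *
q=[597.2,20.3,-.193]
for th in(0,.2,.4,.6,.8,.85):
    e=.62-th; L=(100-(172*np.cos(e)-9*np.sin(e)),-180,115+172*np.sin(e)+9*np.cos(e)); print(th,p2w(q,L).round(1),"x,z",np.round(L,1))
ims=[ctrl.get_image(n)[:,:,::-1] for n in("scene","top")]
cv2.imwrite("pics/s3.png",ims[0]);cv2.imwrite("pics/t3.png",ims[1])
a=cv2.resize(ims[0][165:295,225:345],None,fx=3.2,fy=3.2,interpolation=cv2.INTER_CUBIC)
b=cv2.resize(ims[1][160:240,205:305],None,fx=4.1,fy=5.2,interpolation=cv2.INTER_CUBIC)
cv2.imwrite("pics/p3.png",np.hstack([a,b]))
E
python3 to.py 528 -150 230 -11.2
```

```text
t: 13.47
ee_pos: [526.4, -147.9, 259.6]
orientation: [2.433, 1.987, 0.001]
ft_force: [-0.2, -0.1, 0.4]
width: 11.6
grasp_force: 0.0
0 [ 528.6 -149.7  222.3] x,z [ -34.8 -180.   222.3]
0.2 [ 510.3 -146.1  193.4] x,z [ -53.4 -180.   193.4]
0.4 [ 498.  -143.7  161.3] x,z [ -65.9 -180.   161.3]
0.6 [ 492.2 -142.6  127.4] x,z [ -71.8 -180.   127.4]
0.8 [ 493.2 -142.8   93.1] x,z [ -70.8 -180.    93.1]
0.85 [ 494.4 -143.    84.6] x,z [ -69.5 -180.    84.6]
t 13.57 pos [ 526.7 -147.   259.2] q [-0.29  0.27  1.77  0.    1.11 -0.1 ] w 3.6 F [-0.   0.2  0.8]
turn first (tool rv) [ 0.0002 -0.0003 -0.0037]
shift now [-2.7  1.8 29.2]  after turn [-2.7  1.8 29.2]
```

View pics/p3.png

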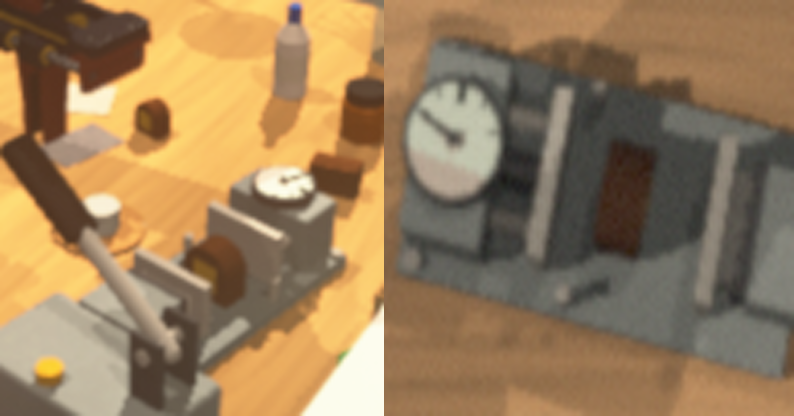

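```bash
python3 - <<'E'
from fit import *
im=cv2.imread("pics/t3.png").astype(int); box=(240,180,285,220)
x0,y0,x1,y1=box
d=np.clip((im[...,2]-im[...,0])*4,0,255).astype(np.uint8)[y0:y1,x0:x1]
g=cv2.resize(d,None,fx=K,fy=K,interpolation=cv2.INTER_CUBIC)
t,m=cv2.threshold(g,0,1,cv2.THRESH_OTSU)
n,l,st,c=cv2.connectedComponentsWithStats(m); i=1+np.argmax(st[1:,4]); print(t,st[i]/K+np.array([x0,y0,0,0,0]))
h=cv2.convexHull(np.argwhere(l==i)[:,::-1].astype(np.int32)); m=np.zeros_like(m);cv2.fillConvexPoly(m,h,1)
pts=arch(56,30,57)+[0,0,15]
def cost(q): r=render("top",pts,q,box,m.shape);return 1-(r&m).sum()/(r|m).sum()
b=min((minimize(cost,[597,26,a],method="Nelder-Mead",options=dict(initial_simplex=[[597,26,a],[603,26,a],[597,31,a],[597,26,a+.1]])) for a in(-.3,-.15)),key=lambda r:r.fun)
print(b.x,b.fun)
f=lambda u,v:np.array([205+u/4.1-.4,160+v/5.2-.4])
A,B=onz("top",f(565,293),40),onz("top",f(600,87),40);mid=(A+B)/2;e=(B-A)/np.linalg.norm(B-A);print("mid",mid,np.linalg.norm(B-A),np.degrees(np.arctan2(e[1],e[0])))
print("x off",(b.x[:2]-mid[:2])@e[:2],"y",(b.x[:2]-mid[:2])@np.array([-e[1],e[0]]))
E
```

```text
65.0 [256.25 187.25  14.5   22.25 943.  ]
[ 6.00224876e+02  2.68395191e+01 -2.23621257e-01] 0.10572282233969199
mid [ 611.5239642  -199.58377008   40.        ] 112.17550596323272 -11.700699758384344
x off -56.98277169408664 y 219.42684208538472
```

```bash
python3 - <<'E'
from fit import *
f=lambda u,v:np.array([205+u/4.1-.4,160+v/5.2-.4])
A,B=onz("top",f(181,293),40),onz("top",f(216,87),40);mid=(A+B)/2
for a in(-.187,-.2):
    e=np.array([np.cos(a),np.sin(a)]);d=np.array([600.2,26.8])-mid[:2];print(mid,np.linalg.norm(B-A),np.arctan2(*(B-A)[1::-1]),"x off",d@e,"y",d@[-e[1],e[0]])
E
```

```text
[604.14147693  54.78991353  40.        ] 110.8849838708049 -0.17846794538342226 x off 1.3308990739379454 y -28.234716353361136
[604.14147693  54.78991353  40.        ] 110.8849838708049 -0.17846794538342226 x off 1.697827588619099 y -28.215029352795145
```

```bash

python3 -m pendant '{"grip":[-1,-1,-1,-1,-1,-1,-1,-1,-1],"linear":[[-3,2,30],[0,0,7],[0,-18,29],[0,-13,32],[0,-6,34],[0,1,34],[0,1,5],[0,0,0],[0,0,0]],"angular":[[0,0,0],[0,0,0],[0,0,0],[0,0,0],[0,0,0],[0,0,0],[0,0,0],[0,0,0],[0,0,0]]}'
python3 to.py 493.4 -142.8 90 -11.2
```

```text
t: 14.32
ee_pos: [492.9, -143.4, 88.1]
orientation: [-2.429, -1.988, 0.003]
ft_force: [-2.5, -0.2, 6.3]
width: 0.5
grasp_force: 3.3
t 14.32 pos [ 492.9 -143.4   88.1] q [-0.31  0.47  1.96 -0.    0.72 -0.11] w 0.5 F [-2.5 -0.2  6.3]
turn first (tool rv) [-0.0031 -0.0003 -0.0034]
shift now [ 0.7  0.3 -1.9]  after turn [ 0.7  0.3 -1.9]
```

```bash

python3 -m pendant '{"grip":[-1,-1,-1,-1,-1,-1,-1,-1,-1,-1],"linear":[[0,-1,-5],[0,-1,-34],[0,6,-34],[0,13,-32],[0,18,-29],[0,0,-7],[0,0,0],[0,0,0],[0,0,0],[0,0,0]],"angular":[[0,0,0],[0,0,0],[0,0,0],[0,0,0],[0,0,0],[0,0,0],[0,0,0],[0,0,0],[0,0,0],[0,0,0]]}'
python3 -m pendant '{"grip":[-1,-1,-1,-1,-1,-1,-1],"linear":[[0,0,7],[0,-18,29],[0,-13,32],[0,-6,34],[0,1,34],[0,1,5],[0,0,0]],"angular":[[0,0,0],[0,0,0],[0,0,0],[0,0,0],[0,0,0],[0,0,0],[0,0,0]]}'
python3 -m pendant '{"grip":[-1,-1,-1,-1,-1,-1,-1,-1,-1,-1],"linear":[[0,-1,-5],[0,-1,-34],[0,6,-34],[0,13,-32],[0,18,-29],[0,0,-7],[0,0,0],[0,0,0],[0,0,0],[0,0,0]],"angular":[[0,0,0],[0,0,0],[0,0,0],[0,0,0],[0,0,0],[0,0,0],[0,0,0],[0,0,0],[0,0,0],[0,0,0]]}'
python3 - <<'E'
from h import *
ims=[ctrl.get_image(n)[:,:,::-1] for n in("scene","top")]
a=cv2.resize(ims[0][165:295,225:345],None,fx=3.2,fy=3.2,interpolation=cv2.INTER_CUBIC)
b=cv2.resize(ims[1][160:240,205:305],None,fx=4.1,fy=5.2,interpolation=cv2.INTER_CUBIC)
cv2.imwrite("pics/p4.png",np.hstack([a,b]))
E
```

```text
t: 15.15
ee_pos: [526.2, -150.7, 227.5]
orientation: [-2.43, -1.986, 0.003]
ft_force: [-0.0, -0.3, -0.1]
width: 0.7
grasp_force: 0.1
t: 15.73
ee_pos: [492.7, -144.6, 86.7]
orientation: [-2.431, -1.987, 0.002]
ft_force: [-1.1, -1.1, 6.9]
width: 0.2
grasp_force: 3.4
t: 16.57
ee_pos: [526.2, -151.1, 227.2]
orientation: [-2.43, -1.986, 0.003]
ft_force: [-1.4, -0.7, 3.1]
width: 0.3
grasp_force: 1.3
```

View pics/p4.png

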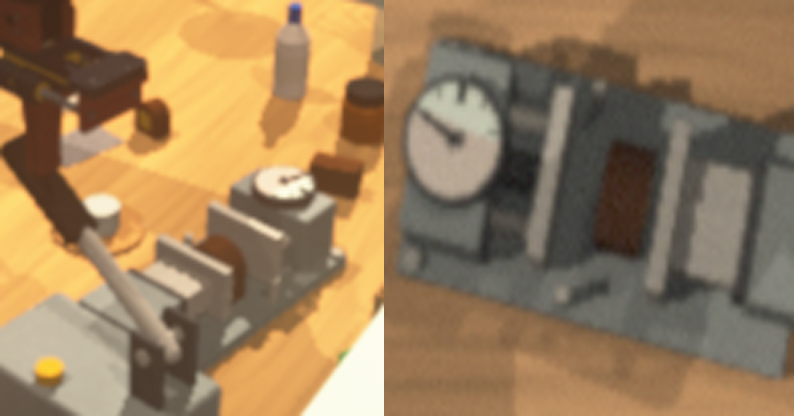

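```bash
cat > prof.py <<'E'
from h import *
from scipy.ndimage import map_coordinates
def prof(img):
    g=img.mean(2); ys=np.arange(-75,90,1.)
    p=np.mean([[map_coordinates(g,proj("top",p2w([598,20.3,-.193],(x,y,75)))[::-1,None],order=1)[0] for y in ys] for x in(-40,-36,34,38)],0)
    m=p>np.percentile(p,25)+25; e=np.flatnonzero(np.diff(m.astype(int)))
    print("edges y:",ys[e],"p",p[::3].astype(int))
if __name__=="__main__":
    prof(cv2.imread("pics/t3.png")) ; prof(ctrl.get_image("top"))
E
python3 prof.py
python3 -m pendant '{"grip":[-1,-1,-1,-1,-1,-1],"linear":[[0,1,-6],[0,0,0],[0,0,0],[0,0,0],[0,0,0],[0,0,0]],"angular":[[0,0,0],[0,0,0],[0,0,0],[0,0,0],[0,0,0],[0,0,0]]}'
python3 -m pendant '{"grip":[-1,-1,-1,-1,-1,-1,-1],"linear":[[0,-1,13],[0,-18,29],[0,-13,32],[0,-6,34],[0,1,34],[0,1,5],[0,0,0]],"angular":[[0,0,0],[0,0,0],[0,0,0],[0,0,0],[0,0,0],[0,0,0],[0,0,0]]}'
python3 -m pendant '{"grip":[-1,-1,-1,-1,-1,-1,-1,-1,-1,-1],"linear":[[0,-1,-5],[0,-1,-34],[0,6,-34],[0,13,-32],[0,18,-29],[0,1,-13],[0,0,0],[0,0,0],[0,0,0],[0,0,0]],"angular":[[0,0,0],[0,0,0],[0,0,0],[0,0,0],[0,0,0],[0,0,0],[0,0,0],[0,0,0],[0,0,0],[0,0,0]]}'
python3 prof.py
```

```text
edges y: [-60. -45. -40. -11.  49.  62.] p [ 58  61  67  69  71  92 124 132 130 112  94  91  93  95  97 101 100 100
 100 100  99  97  88  80  79  78  78  78  77  77  75  73  68  63  62  60
  59  60  62  63  64  71 112 138 141 126  91  70  69  70  70  70  70  64
  54]
edges y: [-29. -11.  49.  63.] p [ 63  72  84  87  86  83  77  72  69  66  65  63  62  64  67  79 109 128
 131 121 104  93  86  80  79  78  79  78  80  78  77  73  67  64  62  61
  59  61  64  65  63  72 112 138 142 127  93  70  69  70  72  71  71  65
  55]
t: 17.22
ee_pos: [528.6, -151.6, 235.0]
orientation: [-2.432, -1.988, 0.0]
ft_force: [0.2, -0.3, -0.5]
width: 0.4
grasp_force: 0.0
t: 17.8
ee_pos: [493.2, -144.7, 87.4]
orientation: [-2.431, -1.987, 0.002]
ft_force: [-2.0, -0.2, 6.4]
width: 0.5
grasp_force: 3.3
t: 18.63
ee_pos: [527.2, -151.2, 233.3]
orientation: [-2.43, -1.986, 0.003]
ft_force: [0.0, 0.3, -0.9]
width: 0.1
grasp_force: 0.0
edges y: [-60. -45. -40. -11.  49.  62.] p [ 58  61  67  69  71  92 124 132 130 112  94  91  93  95  97 101 100 100
 100 100  99  97  88  80  79  78  78  78  77  77  75  73  68  63  62  60
  59  60  62  63  64  71 112 138 141 126  91  70  69  70  70  70  70  64
  54]
edges y: [-12.   3.  49.  63.] p [ 67  76  86  88  87  85  83  80  80  81  82  77  73  70  67  66  63  61
  62  64  67  82 115 131 131 117  91  80  79  78  75  73  66  62  59  57
  55  55  61  65  63  72 111 139 141 128  92  71  69  71  70  71  70  65
  55]
```

```bash

python3 -m pendant '{"grip":[-1,-1,-1,-1,-1,-1,-1],"linear":[[0,-1,13],[0,-18,29],[0,-13,32],[0,-6,34],[0,1,34],[0,1,5],[0,0,0]],"angular":[[0,0,0],[0,0,0],[0,0,0],[0,0,0],[0,0,0],[0,0,0],[0,0,0]]}'
python3 -m pendant '{"grip":[-1,-1,-1,-1,-1,-1,-1,-1,-1,-1],"linear":[[0,-1,-5],[0,-1,-34],[0,6,-34],[0,13,-32],[0,18,-29],[0,1,-13],[0,0,0],[0,0,0],[0,0,0],[0,0,0]],"angular":[[0,0,0],[0,0,0],[0,0,0],[0,0,0],[0,0,0],[0,0,0],[0,0,0],[0,0,0],[0,0,0],[0,0,0]]}'
python3 prof.py | tail -4
python3 -m pendant '{"grip":[-1,-1,-1,-1,-1,-1,-1],"linear":[[0,-1,13],[0,-18,29],[0,-13,32],[0,-6,34],[0,1,34],[0,1,5],[0,0,0]],"angular":[[0,0,0],[0,0,0],[0,0,0],[0,0,0],[0,0,0],[0,0,0],[0,0,0]]}'
python3 -m pendant '{"grip":[-1,-1,-1,-1,-1,-1,-1,-1,-1,-1],"linear":[[0,-1,-5],[0,-1,-34],[0,6,-34],[0,13,-32],[0,18,-29],[0,1,-13],[0,0,0],[0,0,0],[0,0,0],[0,0,0]],"angular":[[0,0,0],[0,0,0],[0,0,0],[0,0,0],[0,0,0],[0,0,0],[0,0,0],[0,0,0],[0,0,0],[0,0,0]]}'
python3 prof.py | tail -4
```

```text
t: 19.27
ee_pos: [492.7, -144.5, 86.8]
orientation: [-2.431, -1.987, 0.003]
ft_force: [-2.6, -1.3, 6.8]
width: 0.5
grasp_force: 3.6
t: 20.1
ee_pos: [527.0, -151.1, 232.9]
orientation: [-2.43, -1.986, 0.004]
ft_force: [0.0, -0.9, -0.2]
width: 0.4
grasp_force: 0.0
edges y: [-68. -64.   7.  20.  49.  63.] p [ 67  76  86  90  89  88  88  85  80  81  82  81  80  80  81  80  78  77
  75  70  65  64  65  63  61  62  60  74 109 129 130 118  83  63  58  55
  52  51  55  58  58  71 111 139 141 127  92  69  70  71  72  71  70  65
  57]
t: 20.73
ee_pos: [493.0, -144.6, 86.9]
orientation: [-2.431, -1.987, 0.002]
ft_force: [-2.4, -0.2, 8.6]
width: 0.6
grasp_force: 4.6
t: 21.57
ee_pos: [527.0, -151.1, 232.9]
orientation: [-2.43, -1.986, 0.004]
ft_force: [-0.5, -0.0, 0.7]
width: 0.8
grasp_force: 0.0
edges y: [-67. -65.  24.  37.  66.  79.] p [ 67  75  86  90  89  89  88  84  83  83  86  85  84  83  83  82  79  80
  81  81  80  81  79  74  69  68  66  65  63  62  62  60  60  79 115 130
 128 106  72  60  61  59  59  62  65  65  63  83 127 140 139 115  78  64
  57]
```

```bash

python3 -m pendant '{"grip":[-1,-1,-1,-1,-1,-1],"linear":[[0,0,-30],[0,0,-35],[0,0,-20],[0,0,0],[0,0,0],[0,0,0]],"angular":[[0,0,0],[0,0,0],[0,0,0],[0,0,0],[0,0,0],[0,0,0]]}'
python3 - <<'E'
from h import *
ims=[ctrl.get_image(n)[:,:,::-1] for n in("scene","top")]
a=cv2.resize(ims[0][165:295,225:345],None,fx=3.2,fy=3.2,interpolation=cv2.INTER_CUBIC)
b=cv2.resize(ims[1][160:240,205:305],None,fx=4.1,fy=5.2,interpolation=cv2.INTER_CUBIC)
cv2.imwrite("pics/p5.png",np.hstack([a,b]))
E
```

```text
t: 22.12
ee_pos: [527.7, -151.4, 318.3]
orientation: [-2.431, -1.987, 0.002]
ft_force: [0.0, -0.2, -0.5]
width: 0.7
grasp_force: 0.0
```

View pics/p5.png

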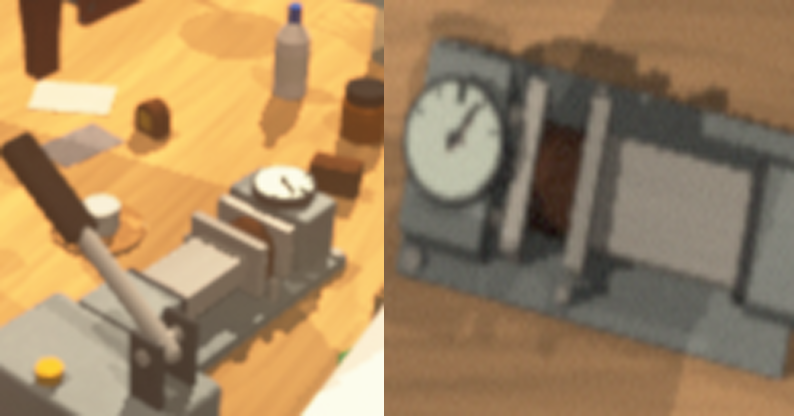

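The picture shows the needle at about (475,105), past the thick mark at (460,90). The block is held square between the jaws at (560,180), the lever is up, and the tin is on the mat.

```bash
python3 -c "
from workcell import ctrl
print(ctrl.close_job())"
```

```text
the job is handed in; nothing more can be done
None
```

I handed the job in at about 22 s of robot time; it returned no verdict, but by the last pictures the tin stands on the mat, the larger arched block is squeezed square between the jaws, the gauge needle is past the middle mark and the lever is up.

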